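# Show the notched glass slide over the light block

## Robot

A 6-joint arm with a two-finger parallel gripper is mounted at the origin on the work surface. World frame = base frame: x ahead of the robot, y to its left, z up, the work surface at z = 0. Lengths are in m, angles in rad, forces in N, time in s.
With the tool pointing down it reaches from about 0.3 to 0.775 m from the base axis. Payload 14.6 kg.
Tool frame: the origin (TCP) lies between the finger pads; the fingertips stand 22 mm ahead of it and the grasp point (between the pads) lies 3 mm ahead of it (ctrl.tip_reach is the distance from the TCP to the fingertips, in m); z points along the fingers, y is the direction in which the jaws open and shut (so a half turn about z gives the same grasp; the last joint's range is limited). The gripper opens to 94 mm and grips with 3 to 60 N. Pads are 16 mm wide; open, the fingers measure 119 mm over their backs; the gripper's body (75 mm by 177 mm) begins 78 mm behind the grasp point.
Start: joints at [1.046, 0.3, 1.521, -0, 1.321, -0.067], TCP at [0.243, 0.493, 0.227] pointing down, gripper open.
Joint ranges: [-3.03, 3.03], [-0.79, 2.21], [0.23, 2.52], [-1.04, 4.18], [0, 3.07], [-2.55, 2.55]. Speed limits (rad/s): [2.22, 2.22, 2.57, 3.14, 3.14, 3.14].

## Interface

Orientations are given as [roll, pitch, yaw] about the fixed x, y, z axes, in that order (R = Rz(yaw) Ry(pitch) Rx(roll)).
In Python, from station import ctrl gives the robot as it stands. The module is installed in compiled form; this text tells all that it offers.
- The arm moves only by the shell command python3 -m creep 'ROWS' [OPENING] [FORCE]. ROWS is a JSON object of lists of equal length, an entry for each row: "xyz": the shift along the tool's x, y, z in mm, a list of three; "spin": the turn about the tool's z in rad. In form: {"xyz": [[tx, ty, tz], ...], "spin": [spin, ...]}. A call has 1 to 5 rows; each row shifts and turns the commanded pose from where the row before left it, along the tool's axes as they then stand; what a row does not reach is not made up. A row lasts 1/8 s, in which the tool goes at most 62.5 mm and 10.7 degrees, less where a joint would pass 70% of its speed; a pose out of reach is approached as far as the arm can. A call with a gripper value outside its range is refused whole. OPENING is the finger opening in mm, from 0 to 94, set as the call begins (- or left out, the last holds). The fingers move at their own pace and stop on an object; FORCE is the grip in N (left out, the last holds). Time passes only in rows, so rows that do not move let the fingers close. It gives the time, the measured TCP pose, the force and the opening at its end, in the units of the state.
- ctrl.get_obs(): the state, without advancing time (a new reading comes with each control period).
- ctrl.camera(name): name is "scene" or "top"; returns the picture (480x640x3 uint8, red, green, blue); there is no depth.
- ctrl.camera_model(name): a dict with "fx", "fy", "cx", "cy" (pixels), "R" (3x3) and "t" (3): a world point X has camera coordinates R X + t. Camera axes: x right, y down, z forward; pixel columns grow to the right and rows downward; lengths in m; the calibration is good to about 2 mm. A picture is of the moment at which its call begins. camera_model takes no time and is no camera call.
- ctrl.hand_in(): hands the job in, once; it reports no verdict.
The state is a dict: "time_s": time; "qpos": joint angles; "joint_vel": joint speeds; "tau": joint torques, N m; "ee_pos": TCP position; "eef_rot": TCP orientation; "force": force on the tool from outside, world axes, zero at the start; "moment": the same for the moment, N m; "grip_width": finger opening in m.
Only numpy, scipy, OpenCV 4.12 (cv2) and the standard library are available. Lean on these libraries where they do the work, as an engineer would, in place of code of your own. Each camera call takes 0.05 s, during which the arm holds its last target.

## Task

Set the white diffuser cover squarely and centred on top of the light block and let go of it; then pick up the glass slide from its orange rest and hold it still in the air, centred over the diffuser and with its middle about 10 cm above it. The notched corner marks the frosted label end: hold the slide sloping lengthwise at about 35 degrees with that end uppermost and the label face still on the upper side. Finish while still holding the slide there; do not drop it, and leave everything else on the bench where it is.

Things in the scene. Friction and masses are not known exactly. Their poses are not given: they have to be found in the camera images.
- block_top (a point): Centre of the top face of the light block: a black box with a pale lit top, 96 (its x) x 46 (its y) x 50 mm tall, fixed on the blue bench mat. The mat's upper face is 2 mm above the work surface, so this point is 52 mm above the work surface. z is up.
- diffuser_center (a point): Centre (half-way up) of the loose white diffuser cover, a solid slab 110 (x) x 56 (y) x 18 mm thick with a thin yellow outline on its upper face, about 90 g; it starts flat on the mat, z up. It overhangs the light block by 7 mm at the ends and 5 mm at the sides when centred on it. It looks the same after a half turn.
- diffuser: The same diffuser cover; origin at the centre of its underside, same axes.
- stand_top (a point): Centre of the top face of the fixed orange rest that the glass slide starts on: 56 (x) x 20 (y) x 25 mm tall, standing on the mat. The slide lies along it and overhangs it by about 9 mm at each long side.
- slide_center (a point): Centre (half-way up) of the loose glass slide, 110 (x) x 38 (y) x 5 mm thick, 55 g: clear greenish with a small dark central square, a 25 mm matt white band at each end. The frosted label end is the one with a corner notch, 10 x 11 mm. +x points to that end, the notch is at the +x, +y corner; +z is the label face, up at the start. It starts level on the rest, heading any way.
- slide: The same glass slide; origin at the centre of its underside, same axes.
- flux: Bystander, to be left alone: small amber flux bottle, 28 mm across, 55 mm tall. Origin at the centre of its underside.
- driver: Bystander, to be left alone: screwdriver, 150 mm long, lying.
- mouse: Bystander, to be left alone: grey computer mouse, 100 x 58 x 33 mm. Origin at the centre of its underside.
- phone: Bystander, to be left alone: black phone lying flat, 145 x 70 x 9 mm. Origin at the centre of its underside.
- dish: Bystander, to be left alone: blue divided parts dish, 80 x 90 x 28 mm. Origin at the centre of its underside.
- spool: Bystander, to be left alone: steel-coloured solder spool, 60 mm across, 40 mm tall. Origin at the centre of its underside.
Things that resemble listed ones, but are neither listed nor needed, are in the scene too. Of the things that look like the slide, the middle-sized one is meant.

How it is judged:
On the way:
1. the diffuser cover lies centred and square on the light block, let go, while the slide is still on its rest (horizontal distance between diffuser_center and block_top below 0.008 m and z of diffuser_center in the frame of block_top between 0.006 and 0.013 m and angle between the x axis of diffuser_center and the x axis of block_top, either way round below 0.14 rad and contact force between the fingers and diffuser below 0.2 N and distance between slide_center and stand_top below 0.02 m and linear speed of diffuser below 0.02 m/s), for 0.2 s.
At the end, for the whole second after the job is handed in: Diffuser on the block, centred to 8 mm, square to 8 deg, not touched by fingers. Slide held still by the fingers, clear of the diffuser, within 45 mm of the block centre, 120 to 300 mm above the table, notched end up at 20 to 60 deg slope, label face up, under 18 deg sideways lean (horizontal distance between diffuser_center and block_top below 0.008 m and z of diffuser_center in the frame of block_top between 0.006 and 0.013 m and angle between the x axis of diffuser_center and the x axis of block_top, either way round below 0.14 rad and contact force between the fingers and diffuser below 0.2 N and angle between slide_center's own x axis and vertical between 0.52 and 1.22 rad and angle between slide_center's own z axis and vertical below 1.1 rad and angle between slide_center's own y axis and vertical between 1.25 and 1.89 rad and height (world z) of slide_center between 0.12 and 0.3 m and horizontal distance between slide_center and block_top below 0.045 m and contact force between the fingers and slide above 1 N and linear speed of slide below 0.03 m/s and contact force between slide and diffuser below 0.05 N); the arm keeps its last pose, push and grip.
It fails at once if the slide is dropped onto the bench (height (world z) of slide_center below 0.016 m).
It fails at once if a bystander is disturbed (moved more than 25 mm) (distance of any of flux, driver, mouse, phone, dish, spool from where it was at the start of the episode above 0.025 m).
It also fails if it takes over 51 s, if anything falls off the work surface, if the arm or the gripper's body presses on something with over 40 N, if the wrist force passes 120 N, or if a joint passes its speed limit or range.

## Working session

There is one attempt and no reset: what is moved stays moved. The work goes in short steps, Python scripts to look and compute and a shell command to move; the robot and the scene stay as the last step left them, time stands still between calls to the robot, and variables do not carry over. Pictures are saved under pics/ and viewed, and the job is handed in when it is done.

```bash
mkdir -p pics; python3 - <<'E'
from station import ctrl
import cv2
o=ctrl.get_obs(); print(o)
for n in ["scene","top"]:
    im=ctrl.camera(n); cv2.imwrite(f"pics/{n}0.png",im[:,:,::-1]); print(n,ctrl.camera_model(n))
E
```

```text
{'time_s': 0.0, 'qpos': array([ 1.04637142e+00,  3.00499875e-01,  1.52156311e+00, -1.78661413e-05,
        1.32068937e+00, -6.65759395e-02]), 'joint_vel': array([ 0.00151311, -0.0020684 ,  0.00066201,  0.00291538,  0.00066435,
       -0.00053039]), 'tau': array([-1.37037121e-03, -5.31809485e+01, -3.52743173e+01,  7.07437587e-02,
        2.44183384e-02, -1.60542487e-05]), 'ee_pos': array([0.242991  , 0.49315776, 0.22687813]), 'eef_rot': array([-3.14043437e+00, -5.98845154e-05,  2.68374808e+00]), 'force': array([0.16103471, 0.37349202, 0.34782533]), 'moment': array([0.0162332 , 0.04680226, 0.01926939]), 'grip_width': 0.09401749974555422}
scene {'fx': 512.8966292296631, 'fy': 512.8966292296631, 'cx': 328.9793665097228, 'cy': 238.96237550519243, 'R': array([[ 0.77270646,  0.63461468, -0.01374511],
       [ 0.48130459, -0.59987916, -0.63913292],
       [-0.41384854,  0.48724655, -0.76897346]]), 't': array([-0.36400536, -0.16413873,  1.26822023])}
top {'fx': 496.86787070184175, 'fy': 496.86787070184175, 'cx': 321.6958437156081, 'cy': 233.9401261169532, 'R': array([[ 0.00387852, -0.99998989,  0.00227684],
       [-0.98052831, -0.00425006, -0.19633177],
       [ 0.19633947, -0.00147103, -0.98053488]]), 't': array([-0.00856959,  0.49976245,  1.17494222])}
```

View pics/scene0.png

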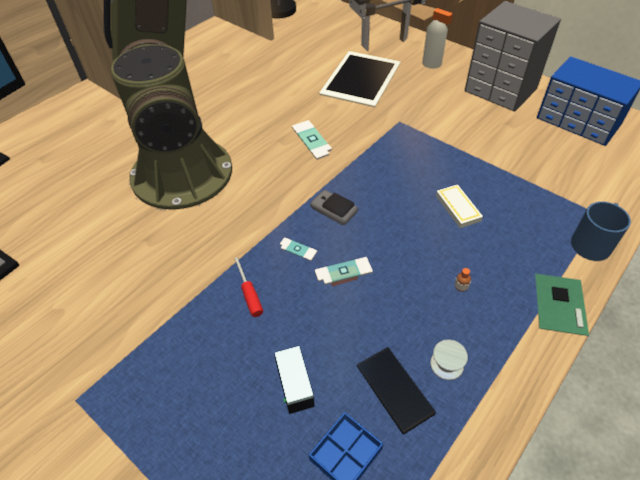

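View pics/top0.png

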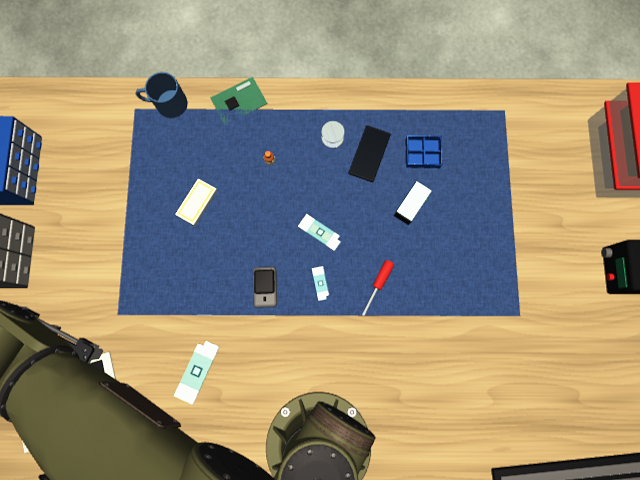

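```bash
python3 - <<'E'
import cv2,numpy as np
t=cv2.imread("pics/top0.png"); s=cv2.imread("pics/scene0.png")
def c(im,x,y,w=60,h=60): return cv2.resize(im[y-h//2:y+h//2,x-w//2:x+w//2],(390,290) if w!=h else (290,290),interpolation=cv2.INTER_CUBIC)
cv2.imwrite("pics/crops0.png",np.vstack([np.hstack([c(t,320,232),c(t,196,201)]),np.hstack([c(t,413,202),c(s,344,270,70,70)])]))
E
```

```text
(no output)
```

View pics/crops0.png

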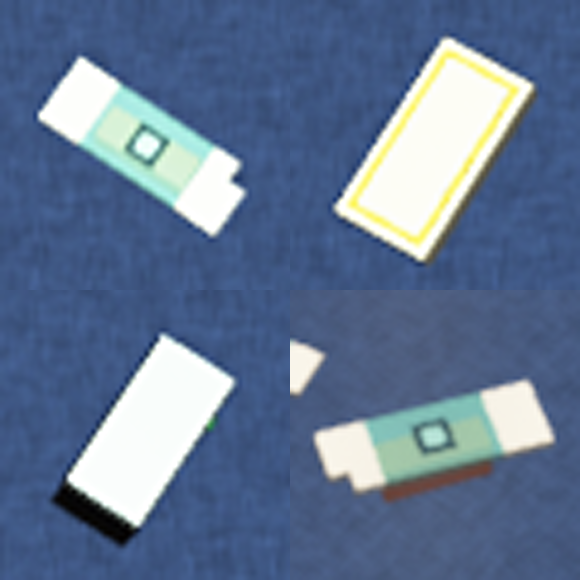

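Slide-like candidates in the top view: (320,283) is small, (196,372) is large and lies on the wood, and (320,232) is middle-sized. The last one sits on the orange rest, which the crop confirms, with its notched end at lower right. The diffuser, with the yellow outline, is at (196,201), and the light block is at (413,202). Next I measure them.

```bash
cat > h.py <<'E'
import cv2,numpy as np
from station import ctrl
def cast(n,uv,z):
    m=ctrl.camera_model(n);R=np.array(m["R"]);t=np.array(m["t"])
    uv=np.atleast_2d(uv).astype(float)
    d=np.c_[(uv[:,0]-m["cx"])/m["fx"],(uv[:,1]-m["cy"])/m["fy"],np.ones(len(uv))]@R
    C=-R.T@t
    return (C+d*((z-C[2])/d[:,2])[:,None])[:,:2]
def proj(n,X):
    m=ctrl.camera_model(n);p=np.atleast_2d(X)@np.array(m["R"]).T+m["t"]
    return np.c_[m["fx"]*p[:,0]/p[:,2]+m["cx"],m["fy"]*p[:,1]/p[:,2]+m["cy"]]
def blob(n,im,seed,z,lo=150,bgr=None):
    "mask of not-blue bright px around seed -> outline cast on plane z, then minAreaRect in mm"
    b,g,r=[im[:,:,i].astype(int) for i in range(3)]
    m=((r>lo) if bgr is None else bgr(b,g,r)).astype(np.uint8)
    m=cv2.morphologyEx(m,cv2.MORPH_CLOSE,np.ones((3,3)))
    k,l,st,ce=cv2.connectedComponentsWithStats(m)
    i=l[seed[1],seed[0]]; mm=(l==i).astype(np.uint8)
    c=max(cv2.findContours(mm,cv2.RETR_EXTERNAL,cv2.CHAIN_APPROX_NONE)[0],key=cv2.contourArea)[:,0]
    P=cast(n,c,z)*1000
    (cx,cy),(w,h),a=cv2.minAreaRect(P.astype(np.float32))
    if w<h: w,h,a=h,w,a+90
    a=(a+90)%180-90
    return (round(cx,1),round(cy,1)),(round(w,1),round(h,1)),round(a,2),st[i][4]
E
python3 - <<'E'
from h import *
for n in ["top","scene"]:
    im=cv2.imread(f"pics/{n}0.png")
    S={"top":dict(d=(196,201),b=(413,200),s=(305,224)),"scene":dict(d=(459,204),b=(294,370),s=(330,272))}[n]
    for lo in (130,170): print(n,"diff",blob(n,im,S['d'],.020,lo),"block",blob(n,im,S['b'],.052,lo))
    print("slide",blob(n,im,S['s'],.032,bgr=lambda b,g,r:(g>120)&(g>b*.9)&(g>r*.9)))
E
```

```text
top diff ((590.0, 316.7), (111.3, 57.1), -29.31, np.int32(942)) block ((585.2, -236.0), (95.6, 44.9), -33.88, np.int32(665))
top diff ((590.1, 317.0), (110.5, 56.3), -29.27, np.int32(924)) block ((585.6, -235.5), (94.6, 44.2), -34.21, np.int32(648))
slide ((508.7, -2.2), (111.7, 40.3), 55.92, np.int32(689))
scene diff ((592.8, 316.1), (112.3, 58.0), -29.06, np.int32(926)) block ((587.3, -236.5), (95.2, 44.9), -34.12, np.int32(1398))
scene diff ((592.4, 316.6), (110.7, 56.4), -29.09, np.int32(892)) block ((587.2, -236.4), (94.4, 44.0), -34.14, np.int32(1360))
slide ((510.4, -2.5), (112.2, 41.3), 56.18, np.int32(886))
```

```bash
cat > to.py <<'E'
import sys,numpy as np
from station import ctrl
from scipy.spatial.transform import Rotation as Ro
# usage: to.py x y z(TCP mm) axis_deg(mod180 for tool x)
x,y,z,a=map(float,sys.argv[1:5])
o=ctrl.get_obs();r=o["eef_rot"];R=Ro.from_euler("xyz",r).as_matrix()
d=np.array([x,y,z])-o["ee_pos"]*1000
s=(np.degrees(r[2])-a+90)%180-90
print("t",round(o["time_s"],2),"pos",(o["ee_pos"]*1000).round(1),"rpy",np.degrees(r).round(2),"w",round(o["grip_width"]*1000,1),"F",o["force"].round(2),"q6",round(o["qpos"][5],2))
print("now-axes",(R.T@d).round(1),"spin",round(np.radians(s),3),"after-spin axes",((R@Ro.from_rotvec([0,0,np.radians(s)]).as_matrix()).T@d).round(1))
E
python3 to.py 591 316.7 150 -29.2
```

```text
t 0.1 pos [243.  493.2 227. ] rpy [-179.94   -0.    153.77] w 94.0 F [-0.91 -0.27 -0.69] q6 -0.07
now-axes [-390.2   -4.4   76.9] spin 0.052 after-spin axes [-389.9   15.8   76.9]
```

```bash
python3 -m creep '{"xyz":[[0,0,0],[-55,2,0],[-55,2,0],[-55,2,0],[-55,2,0]],"spin":[0.052,0,0,0,0]}' 94; python3 -m creep '{"xyz":[[-55,2,10],[-55,2,15],[-40,2,20],[-20,2,20],[0,0,10]],"spin":[0,0,0,0,0]}'; python3 to.py 591 316.7 60 -29.2
```

```text
time_s: 0.72
ee_pos: [0.4404, 0.3919, 0.2272]
eef_rot: [-3.141, -0.0, 2.632]
force: [-0.0, 1.1, 0.7]
grip_width: 0.094
time_s: 1.35
ee_pos: [0.5915, 0.316, 0.1505]
eef_rot: [-3.14, -0.001, 2.63]
force: [0.2, 0.1, -0.5]
grip_width: 0.094
t 1.35 pos [591.5 316.  150.5] rpy [-1.7989e+02 -8.0000e-02  1.5070e+02] w 94.0 F [ 0.2   0.09 -0.54] q6 -0.62
now-axes [ 0.7  0.5 90.5] spin -0.002 after-spin axes [ 0.7  0.5 90.5]
```

```bash
python3 -m creep '{"xyz":[[0.5,0.5,35],[0,0,35],[0,0,28],[0,0,18],[0,0,7]],"spin":[0,0,0,0,0]}' 94; python3 -m creep '{"xyz":[[0,0,0],[0,0,0],[0,0,0],[0,0,0],[0,0,0]],"spin":[0,0,0,0,0]}' 50 20;python3 to.py 591 316.7 27 -29.2
```

```text
time_s: 1.98
ee_pos: [0.5906, 0.3181, 0.029]
eef_rot: [-3.141, -0.0, 2.632]
force: [-0.7, -0.8, -0.2]
grip_width: 0.0937
time_s: 2.6
ee_pos: [0.5912, 0.3177, 0.0298]
eef_rot: [3.141, 0.0, 2.632]
force: [0.1, -0.6, 2.7]
grip_width: 0.0558
t 2.6 pos [591.2 317.7  29.8] rpy [1.7998e+02 1.0000e-02 1.5079e+02] w 55.8 F [ 0.11 -0.56  2.73] q6 -0.62
now-axes [-0.3 -1.   2.8] spin -0.0 after-spin axes [-0.3 -1.   2.8]
```

```bash
python3 -m creep '{"xyz":[[0,0,-10],[0,0,-30],[0,0,-35],[0,0,-30],[0,0,-15]],"spin":[0,0,0,0,0]}'; python3 to.py 586.3 -236.1 150 -34.1; python3 - <<'E'
from h import *
for n in ["top"]:
    im=ctrl.camera(n)[:,:,::-1].copy(); cv2.imwrite("pics/top1.png",im)
E
```

```text
time_s: 3.22
ee_pos: [0.5915, 0.3179, 0.1517]
eef_rot: [3.14, 0.001, 2.632]
force: [0.3, 0.8, -1.0]
grip_width: 0.0555
t 3.23 pos [591.5 317.9 151.7] rpy [1.7989e+02 8.0000e-02 1.5079e+02] w 55.5 F [ 0.33  0.8  -0.95] q6 -0.62
now-axes [-265.8 -486.     1.1] spin 0.085 after-spin axes [-306.3 -461.6    1.1]
```

View pics/top1.png

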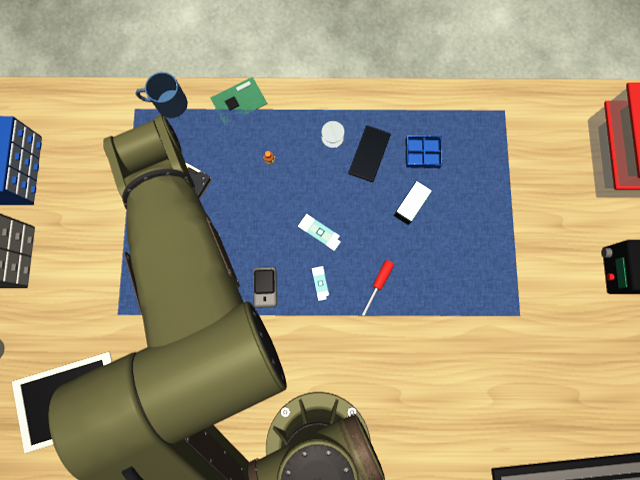

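```bash
python3 -m creep '{"xyz":[[0,0,0],[-20,-30,0],[-28,-42,0],[-28,-42,0],[-28,-42,0]],"spin":[0.085,0,0,0,0]}'; python3 -m creep '{"xyz":[[-28,-42,0],[-28,-42,0],[-28,-42,0],[-28,-42,0],[-28,-42,0]],"spin":[0,0,0,0,0]}';python3 -m creep '{"xyz":[[-28,-42,0],[-22,-32,0],[-12,-20,0],[0,0,0]],"spin":[0,0,0,0]}';python3 to.py 586.3 -236.1 130 -34.1;  python3 - <<'E'
from h import *
for n in ["scene"]:
    im=ctrl.camera(n)[:,:,::-1].copy(); cv2.imwrite("pics/scene1.png",im)
E
```

```text
time_s: 3.9
ee_pos: [0.5893, 0.1286, 0.1485]
eef_rot: [-3.141, -0.001, 2.547]
force: [0.8, 0.1, -0.2]
grip_width: 0.056
time_s: 4.53
ee_pos: [0.5876, -0.1237, 0.1485]
eef_rot: [-3.141, -0.001, 2.547]
force: [0.8, -0.6, 0.1]
grip_width: 0.0559
time_s: 5.03
ee_pos: [0.5864, -0.2355, 0.1487]
eef_rot: [-3.141, -0.001, 2.545]
force: [-0.1, 0.8, -1.0]
grip_width: 0.0557
t 5.03 pos [ 586.4 -235.5  148.7] rpy [-1.7999e+02 -6.0000e-02  1.4583e+02] w 55.7 F [-0.1   0.8  -0.99] q6 -1.41
now-axes [-0.2 -0.5 18.7] spin -0.001 after-spin axes [-0.2 -0.5 18.7]
```

View pics/scene1.png

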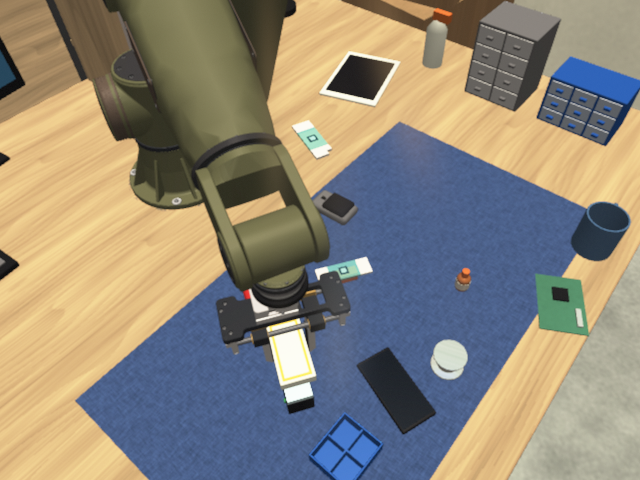

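```bash
python3 -m creep '{"xyz":[[0,0,20],[0,0,22],[0,0,15],[0,0,6],[0,0,1]],"spin":[0,0,0,0,0]}';python3 to.py 586.3 -236.1 80 -34.1;  python3 - <<'E'
from h import *
im=ctrl.camera("scene")[:,:,::-1].copy(); cv2.imwrite("pics/scene2.png",cv2.resize(im[260:440,200:440],(800,600),interpolation=cv2.INTER_CUBIC))
E
```

```text
time_s: 5.7
ee_pos: [0.587, -0.2345, 0.0856]
eef_rot: [3.142, 0.0, 2.547]
force: [0.7, -0.5, -0.1]
grip_width: 0.0556
t 5.7 pos [ 587.  -234.5   85.6] rpy [1.8000e+02 1.0000e-02 1.4594e+02] w 55.6 F [ 0.71 -0.45 -0.09] q6 -1.41
now-axes [-0.4 -1.7  5.6] spin 0.001 after-spin axes [-0.4 -1.7  5.6]
```

View pics/scene2.png

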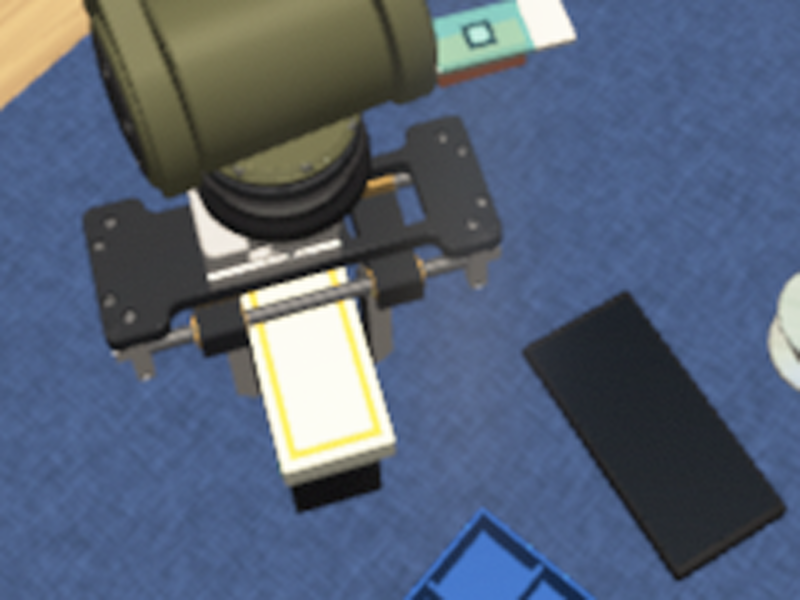

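```bash
python3 -m creep '{"xyz":[[0,-0.5,2],[0,0,2],[0,0,0],[0,0,0]],"spin":[0,0,0,0]}';python3 to.py 586.3 -236.1 80 -34.1
```

```text
time_s: 6.25
ee_pos: [0.5866, -0.2352, 0.0815]
eef_rot: [3.142, 0.0, 2.547]
force: [0.3, 0.1, -0.8]
grip_width: 0.0559
t 6.25 pos [ 586.6 -235.2   81.5] rpy [1.8000e+02 1.0000e-02 1.4592e+02] w 55.9 F [ 0.35  0.09 -0.82] q6 -1.42
now-axes [-0.3 -0.9  1.5] spin 0.0 after-spin axes [-0.3 -0.9  1.5]
```

```bash
python3 -m creep '{"xyz":[[0,-0.5,1],[0,0,1],[0,0,0]],"spin":[0,0,0]}';python3 to.py 586.3 -236.1 80 -34.1
```

```text
time_s: 6.62
ee_pos: [0.5863, -0.2357, 0.0798]
eef_rot: [-3.142, 0.0, 2.547]
force: [-2.5, -0.4, 3.7]
grip_width: 0.0558
t 6.62 pos [ 586.3 -235.7   79.8] rpy [-1.8000e+02  1.0000e-02  1.4592e+02] w 55.8 F [-2.52 -0.38  3.68] q6 -1.42
now-axes [-0.2 -0.3 -0.2] spin 0.0 after-spin axes [-0.2 -0.3 -0.2]
```

```bash
python3 -m creep '{"xyz":[[0,0,0],[0,0,0],[0,0,0],[0,0,-4]],"spin":[0,0,0,0]}' 85; python3 -m creep '{"xyz":[[0,0,-25],[0,0,-35],[0,0,-20]],"spin":[0,0,0]}'; python3 to.py 509.5 -2.4 130 56
```

```text
time_s: 7.12
ee_pos: [0.5861, -0.2355, 0.0833]
eef_rot: [-3.142, -0.001, 2.547]
force: [-0.6, 0.1, -0.0]
grip_width: 0.085
time_s: 7.5
ee_pos: [0.5866, -0.2358, 0.1657]
eef_rot: [3.141, 0.002, 2.547]
force: [-0.5, -0.2, -0.6]
grip_width: 0.0851
t 7.5 pos [ 586.6 -235.8  165.7] rpy [1.7998e+02 1.3000e-01 1.4592e+02] w 85.1 F [-0.54 -0.21 -0.55] q6 -1.42
now-axes [194.7 150.1  35.3] spin 1.569 after-spin axes [ 150.3 -194.5   35.3]
```

```bash
python3 -m creep '{"xyz":[[0,0,0],[0,0,0],[0,0,0],[0,0,0],[0,0,0]],"spin":[0.18,0.18,0.18,0.18,0.18]}' 80;  python3 -m creep '{"xyz":[[0,0,0],[0,0,0],[0,0,0],[0,0,0]],"spin":[0.18,0.18,0.18,0.129]}'; python3 to.py 509.5 -2.4 130 56
```

```text
time_s: 8.12
ee_pos: [0.5863, -0.2356, 0.1637]
eef_rot: [3.141, 0.0, 1.641]
force: [-0.3, -0.1, 0.4]
grip_width: 0.0799
time_s: 8.62
ee_pos: [0.5863, -0.2356, 0.1637]
eef_rot: [3.141, -0.0, 0.973]
force: [-0.0, -0.1, 0.2]
grip_width: 0.0802
t 8.62 pos [ 586.3 -235.6  163.7] rpy [179.99  -0.    55.74] w 80.2 F [-0.   -0.11  0.23] q6 0.16
now-axes [ 149.5 -194.8   33.7] spin -0.005 after-spin axes [ 150.4 -194.1   33.7]
```

```bash
python3 -m creep '{"xyz":[[20,-30,0],[26,-42,0],[28,-44,0],[26,-44,0],[22,-34,0]],"spin":[-0.005,0,0,0,0]}' 70 ;python3 -m creep '{"xyz":[[0,0,0],[0,0,0]],"spin":[0,0]}'; python3 to.py 493.8 -25.6 130 56; python3 - <<'E'
from h import *
for n in ["scene","top"]:
    im=ctrl.camera(n)[:,:,::-1].copy(); cv2.imwrite(f"pics/{n}3.png",im)
    s={"top":(413,198),"scene":(294,362)}[n]
    print(n,blob(n,im,s,.070,150),blob(n,im,s,.070,180))
E
```

```text
time_s: 9.25
ee_pos: [0.4918, -0.0249, 0.1639]
eef_rot: [3.141, -0.0, 0.983]
force: [-0.2, 0.2, 0.4]
grip_width: 0.0702
time_s: 9.5
ee_pos: [0.493, -0.0268, 0.1638]
eef_rot: [3.141, -0.0, 0.983]
force: [-0.3, 0.2, 0.6]
grip_width: 0.0701
t 9.5 pos [493.  -26.8 163.8] rpy [ 1.7996e+02 -1.0000e-02  5.6320e+01] w 70.1 F [-0.26  0.17  0.59] q6 0.46
now-axes [ 1.4 -0.1 33.8] spin 0.006 after-spin axes [ 1.4 -0.1 33.8]
scene ((588.0, -236.5), (111.0, 56.7), -33.91, np.int32(2112)) ((588.0, -236.4), (110.4, 56.0), -33.92, np.int32(2074))
top ((585.7, -235.0), (111.4, 56.5), -34.25, np.int32(1009)) ((585.5, -235.5), (110.5, 55.8), -33.83, np.int32(991))
```

View pics/scene3.png

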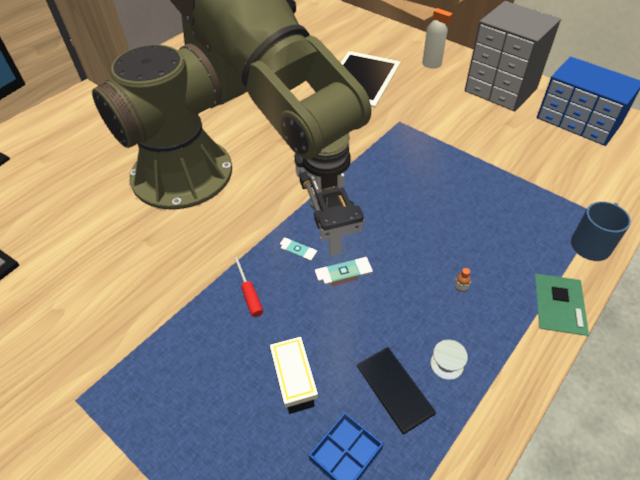

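View pics/top3.png

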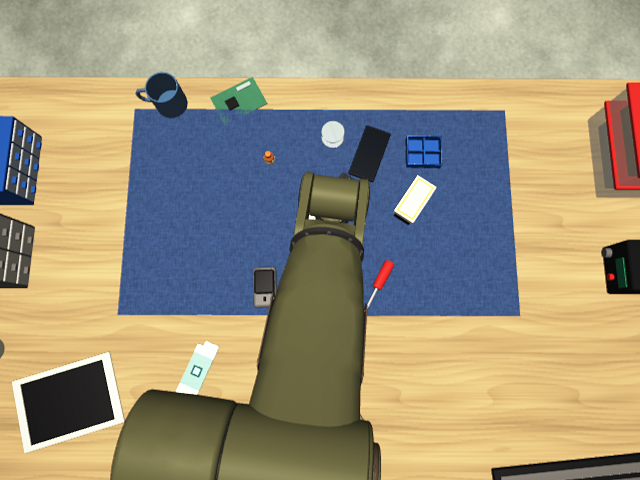

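```bash
python3 -m creep '{"xyz":[[1,0,30],[0,0,40],[0,0,25],[0,0,0],[0,0,0]],"spin":[0.006,0,0,0,0]}' 60; python3 to.py 493.8 -25.6 32.5 56; python3 - <<'E'
from h import *
im=ctrl.camera("scene")[:,:,::-1].copy(); cv2.imwrite("pics/scene4.png",cv2.resize(im[210:330,260:420],(800,600),interpolation=cv2.INTER_CUBIC))
E
```

```text
time_s: 10.22
ee_pos: [0.4939, -0.0261, 0.0694]
eef_rot: [3.141, -0.001, 0.976]
force: [0.0, -0.5, -0.6]
grip_width: 0.0601
t 10.22 pos [493.9 -26.1  69.4] rpy [ 1.7994e+02 -3.0000e-02  5.5930e+01] w 60.1 F [ 0.   -0.46 -0.65] q6 0.47
now-axes [ 0.3 -0.4 36.9] spin -0.001 after-spin axes [ 0.3 -0.4 36.9]
```

View pics/scene4.png

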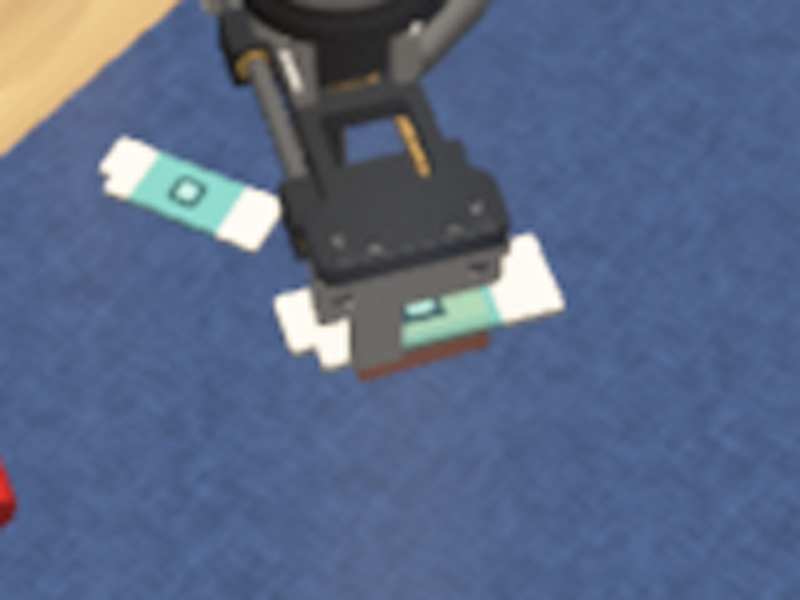

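```bash
python3 -m creep '{"xyz":[[-5.5,-0.5,10],[0,0,15],[0,0,9],[0,0,3],[0,0,0]],"spin":[0,0,0,0,0]}' 60; python3 -m creep '{"xyz":[[0,0,0],[0,0,0],[0,0,0],[0,0,0],[0,0,0]],"spin":[0,0,0,0,0]}' 34 3;  python3 to.py 493.8 -25.6 32.5 56; python3 - <<'E'
from h import *
im=ctrl.camera("scene")[:,:,::-1].copy(); cv2.imwrite("pics/scene5.png",cv2.resize(im[210:330,260:420],(800,600),interpolation=cv2.INTER_CUBIC))
E
```

```text
time_s: 10.9
ee_pos: [0.4897, -0.0298, 0.0313]
eef_rot: [-3.141, 0.0, 0.977]
force: [-0.4, 0.1, -0.3]
grip_width: 0.0602
time_s: 11.52
ee_pos: [0.4899, -0.0299, 0.0316]
eef_rot: [3.141, -0.0, 0.977]
force: [0.1, -0.4, 1.9]
grip_width: 0.0384
t 11.53 pos [489.9 -29.9  31.6] rpy [ 1.7998e+02 -1.0000e-02  5.5970e+01] w 38.4 F [ 0.08 -0.4   1.85] q6 0.46
now-axes [ 5.8  0.9 -0.9] spin -0.001 after-spin axes [ 5.8  0.9 -0.9]
```

View pics/scene5.png

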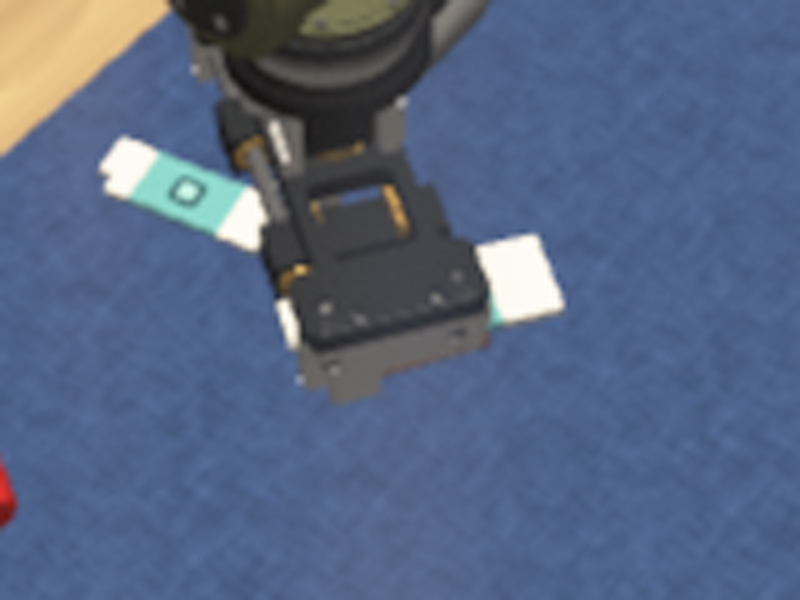

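```bash
python3 -m creep '{"xyz":[[0.5,0,-5],[0.5,0,-5],[1,0,-5],[1,0,-5],[0,0,0]],"spin":[0,0,0,0,0]}'; python3 - <<'E'
from h import *
im=ctrl.camera("scene")[:,:,::-1].copy(); cv2.imwrite("pics/scene6.png",cv2.resize(im[210:330,260:420],(800,600),interpolation=cv2.INTER_CUBIC))
E
```

```text
time_s: 12.2
ee_pos: [0.4916, -0.0273, 0.0519]
eef_rot: [3.141, -0.0, 0.977]
force: [-0.2, -0.5, -0.1]
grip_width: 0.0379
```

View pics/scene6.png

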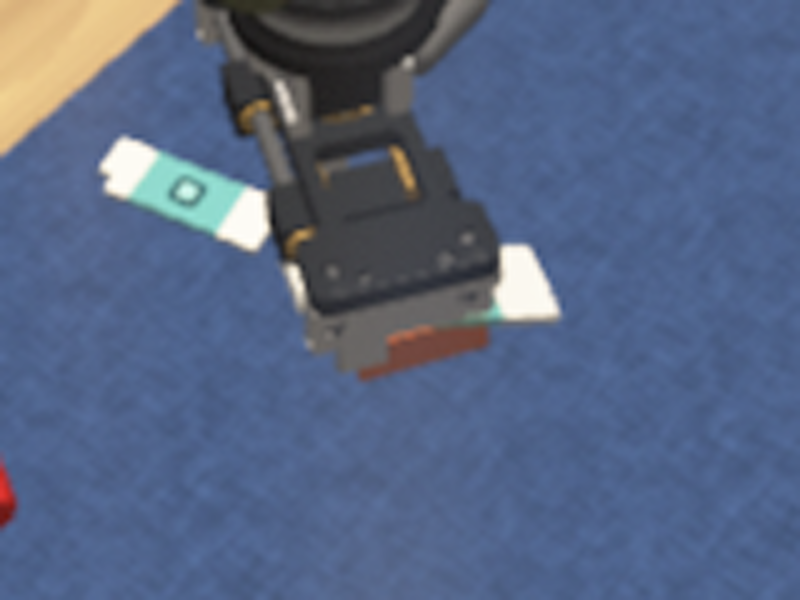

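The slide is pivoting in the pads: its far, un-notched end at about (545,285) in the crop is dipping over the rest's edge. I continue the arc.

```bash
python3 -m creep '{"xyz":[[1.5,0,-4],[2,0,-4],[2,0,-4],[2,0,-4],[0,0,0]],"spin":[0,0,0,0,0]}'; python3 - <<'E'
from h import *
im=ctrl.camera("scene")[:,:,::-1].copy(); cv2.imwrite("pics/scene7.png",cv2.resize(im[210:330,260:420],(800,600),interpolation=cv2.INTER_CUBIC))
E
```

```text
time_s: 12.88
ee_pos: [0.4958, -0.0211, 0.0678]
eef_rot: [3.141, -0.0, 0.977]
force: [0.2, -0.2, -2.1]
grip_width: 0.0377
```

View pics/scene7.png

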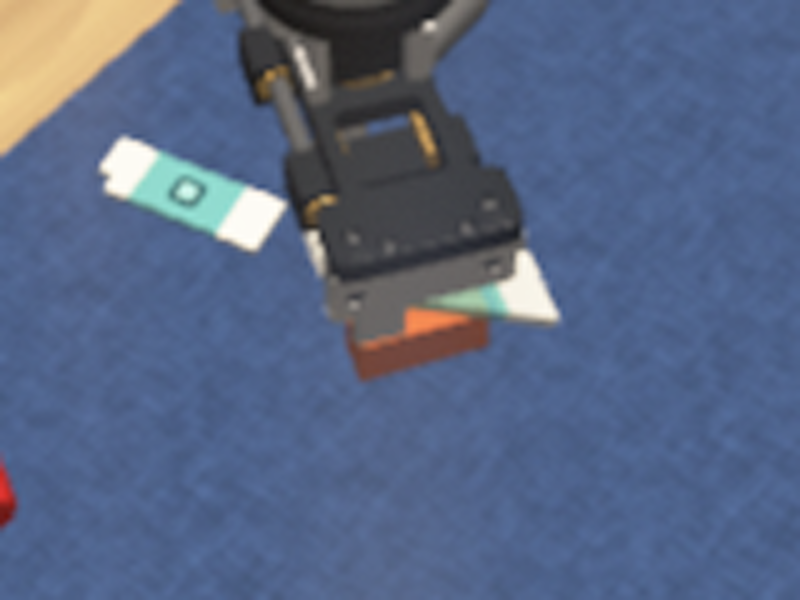

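```bash
cat > ang.py <<'E'
import sys
from h import *
from scipy.spatial.transform import Rotation as Ro
# ang.py u v ... : cast px (scene cam) onto vertical planes tool y=+-19
uv=np.array(list(map(float,sys.argv[1:]))).reshape(-1,2)
o=ctrl.get_obs();T=o["ee_pos"];R=Ro.from_euler("xyz",o["eef_rot"]).as_matrix()
m=ctrl.camera_model("scene");Rc=np.array(m["R"]);C=-Rc.T@m["t"];print("cam",C.round(2))
d=np.c_[(uv[:,0]-m["cx"])/m["fx"],(uv[:,1]-m["cy"])/m["fy"],np.ones(len(uv))]@Rc
for s in (19,-19):
    n=R[:,1];k=((T+n*s/1000-C)@n)/(d@n);P=(C+d*k[:,None]-T)@R*1000
    print(s,P.round(1).tolist(),"slope",np.degrees(np.arctan2(P[-1,2]-P[0,2],P[-1,0]-P[0,0])).round(1))
E
python3 ang.py 346 270.4 371.6 274
```

```text
cam [ 0.89 -0.49  0.87]
19 [[24.1, 19.0, 14.4], [79.0, 19.0, 48.8]] slope 32.1
-19 [[36.9, -19.0, 69.1], [95.6, -19.0, 105.9]] slope 32.1
```

```bash
python3 -m creep '{"xyz":[[1,0,-1.5],[1,0,-1.5],[0,0,0]],"spin":[0,0,0]}';python3 -m creep '{"xyz":[[0,0,0],[0,0,0],[0,0,0],[0,0,-5],[0,0,-10]],"spin":[0,0,0,0,0]}' 30 45;python3 -m creep '{"xyz":[[0,0,-20],[0,0,-20],[0,0,-10],[0,0,0]],"spin":[0,0,0,0]}'; python3 - <<'E'
from h import *
im=ctrl.camera("scene")[:,:,::-1].copy(); cv2.imwrite("pics/scene8.png",cv2.resize(im[180:330,250:450],(800,600),interpolation=cv2.INTER_CUBIC))
E
```

```text
time_s: 13.3
ee_pos: [0.4968, -0.0195, 0.0705]
eef_rot: [3.141, -0.0, 0.977]
force: [-1.1, 0.6, -1.3]
grip_width: 0.0381
time_s: 13.92
ee_pos: [0.4966, -0.0195, 0.0858]
eef_rot: [-3.141, 0.0, 0.977]
force: [-0.1, 1.2, 0.7]
grip_width: 0.037
time_s: 14.42
ee_pos: [0.4969, -0.0196, 0.136]
eef_rot: [3.14, -0.001, 0.977]
force: [0.1, -0.2, -1.0]
grip_width: 0.0369
```

View pics/scene8.png

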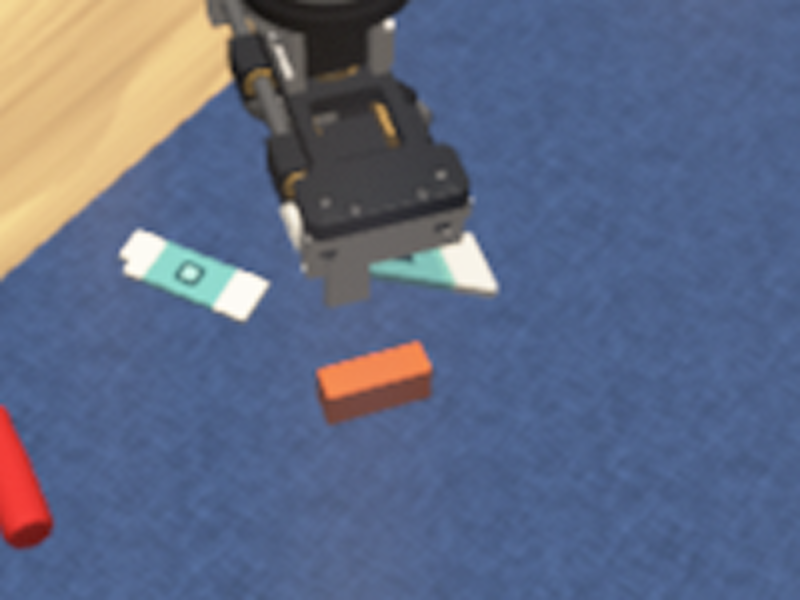

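```bash
python3 ang.py 342.5 248.75 374.25 253.25; python3 to.py 570.6 -259.2 192.5 56
```

```text
cam [ 0.89 -0.49  0.87]
19 [[14.5, 19.0, 11.5], [79.0, 19.0, 49.3]] slope 30.4
-19 [[26.9, -19.0, 61.5], [95.7, -19.0, 101.8]] slope 30.4
t 14.47 pos [496.6 -19.5 135.3] rpy [180.     0.    55.97] w 37.3 F [ 0.93 -0.67 -0.16] q6 0.48
now-axes [-157.3  195.4  -57.2] spin -0.0 after-spin axes [-157.4  195.4  -57.2]
```

```bash
python3 -m creep '{"xyz":[[0,0,-12],[0,0,-20],[0,0,-18],[-8,10,-7],[-16,20,0]],"spin":[0,0,0,0,0]}';python3 -m creep '{"xyz":[[-24,30,0],[-28,35,0],[-28,35,0],[-24,30,0],[-16,20,0]],"spin":[0,0,0,0,0]}';python3 -m creep '{"xyz":[[-9,11,0],[-4,4,0],[0,0,0],[0,0,0]],"spin":[0,0,0,0]}'; python3 to.py 570.6 -259.2 192.5 56;python3 - <<'E'
from h import *
im=ctrl.camera("scene")[:,:,::-1].copy(); cv2.imwrite("pics/scene9.png",im);cv2.imwrite("pics/scene9c.png",cv2.resize(im[220:430,190:470],(800,600),interpolation=cv2.INTER_CUBIC))
im=ctrl.camera("top")[:,:,::-1].copy(); cv2.imwrite("pics/top9.png",im)
E
```

```text
time_s: 15.1
ee_pos: [0.5085, -0.0568, 0.1929]
eef_rot: [3.141, -0.0, 0.978]
force: [0.6, -0.3, -0.4]
grip_width: 0.0373
time_s: 15.72
ee_pos: [0.5651, -0.242, 0.1916]
eef_rot: [-3.14, 0.0, 0.976]
force: [-0.2, 0.7, -0.6]
grip_width: 0.0369
time_s: 16.23
ee_pos: [0.5704, -0.2581, 0.1926]
eef_rot: [3.142, -0.0, 0.978]
force: [-0.6, -0.3, -0.6]
grip_width: 0.0371
t 16.23 pos [ 570.4 -258.1  192.6] rpy [180.    -0.    56.01] w 37.1 F [-0.65 -0.28 -0.58] q6 0.11
now-axes [-0.9  0.8  0.1] spin 0.0 after-spin axes [-0.9  0.8  0.1]
```

View pics/scene9c.png

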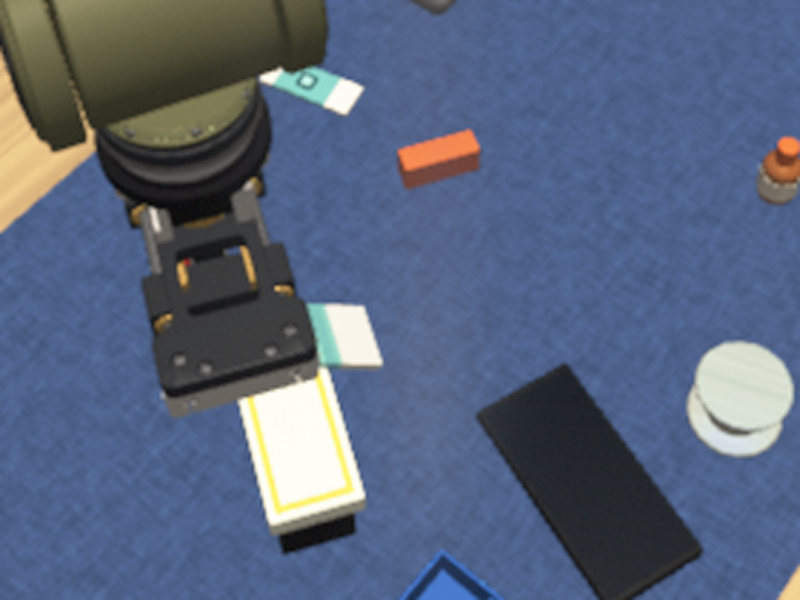

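View pics/top9.png

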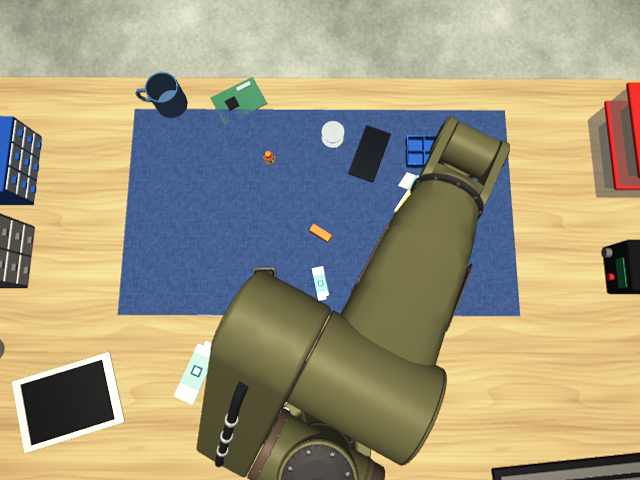

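```bash
python3 ang.py 298.5 348.4 323.7 348.1; python3 ang.py 317 326.7 323.7 348.1
```

```text
cam [ 0.89 -0.49  0.87]
19 [[39.4, 19.0, 28.6], [78.6, 19.0, 49.5]] slope 28.1
-19 [[44.8, -19.0, 100.8], [88.0, -19.0, 123.9]] slope 28.1
cam [ 0.89 -0.49  0.87]
19 [[70.1, 19.0, -20.4], [78.6, 19.0, 49.5]] slope 83.0
-19 [[78.6, -19.0, 46.8], [88.0, -19.0, 123.9]] slope 83.0
```

```bash
python3 -m creep '{"xyz":[[-2,1,0],[0,0,0],[0,0,0],[0,0,0],[0,0,0]],"spin":[0,0,0,0,0]}'; python3 - <<'E'
from h import *
im=ctrl.camera("scene")[:,:,::-1].copy(); cv2.imwrite("pics/scene10.png",im)
a=cv2.imread("pics/scene3.png").astype(int);b=cv2.imread("pics/scene9.png").astype(int)
print("diffuser region change",abs(im.astype(int)-a)[365:412,268:325].mean().round(2),"before pose-place diff ref",abs(b-a)[365:412,268:325].mean().round(2))
z=abs(im.astype(int)-cv2.imread("pics/scene0.png")).max(2)
for k,(u,v) in dict(flux=(463,280),driver=(250,290),mouse=(334,207),phone=(396,390),dish=(346,450),spool=(449,360)).items(): print(k,z[v-18:v+18,u-15:u+15].mean().round(1))
cv2.imwrite("pics/s10c.png",cv2.resize(im[280:430,230:430],(800,600),interpolation=cv2.INTER_CUBIC))
E
python3 to.py 570.6 -259.2 192.5 56
```

```text
time_s: 16.95
ee_pos: [0.5702, -0.2609, 0.1924]
eef_rot: [-3.142, 0.0, 0.977]
force: [-0.1, -0.1, -0.4]
grip_width: 0.0375
diffuser region change 1.29 before pose-place diff ref 1.35
flux 12.9
driver 105.6
mouse 8.0
phone 5.4
dish 16.9
spool 18.7
t 17.0 pos [ 570.1 -261.   192.4] rpy [-180.      0.     55.97] w 37.3 F [ 0.37  0.13 -1.22] q6 0.11
now-axes [ 1.7 -0.6 -0.1] spin -0.001 after-spin axes [ 1.7 -0.6 -0.1]
```

View pics/s10c.png

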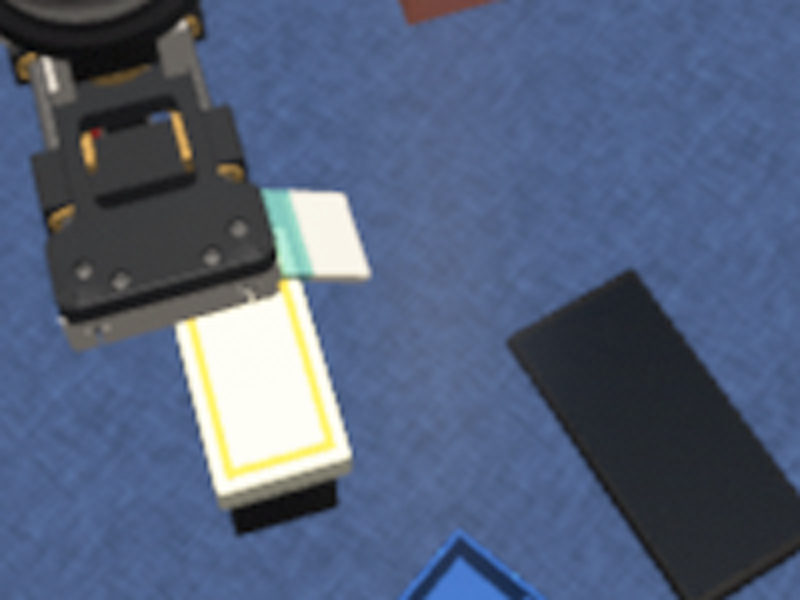

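```bash
python3 -c "from station import ctrl; print(ctrl.hand_in())"
```

```text
the job is handed in; nothing more can be done
None
```

I set the diffuser on the light block, let go of it, and handed the job in at about 17 s with the slide held tilted over it. `hand_in` reported no verdict.

- **Diffuser:** In each camera view its centre was within about 1 mm of the block centre measured earlier in that view, and it was square to within about 0.5°. The scene view of it was unchanged just before hand-in.
- **Slide:** I gripped the middle-sized slide about 34 mm toward its notched end at 3 N. I lifted it along an arc so it pivoted over the edge of its rest, then tightened the grip to 45 N.
- **Final hold:** The slide's middle is about 10 cm above the diffuser and within a few mm of its centre. The notched end is up, the label face is up, and the grip reads 37 mm wide. The tool and the slide showed no drift beyond noise.

**Checks that disagreed or fell short:**
- My slope estimates from the images ranged from 28° to 32°, below the 35° asked for but inside the 20–60° limits. I left it there rather than regrip.
- The two lower corners hinted at a sideways lean of about 4°, which could be pixel noise.
- The arm hid the screwdriver in the last pictures; it was still in place in the last clear view. The other bystanders showed no visible movement.

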